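# Heft the three tins and hold up the one with the seal in it

### The job

Three identical closed spare-parts tins stand in the green tub; one has the pump's spare seal in it, the other two only packing foam, and only the weight in the hand tells them apart. Heft them to find the heaviest, lift that one right out of the tub and finish with it still in the gripper, held up over the tub, upright and still, with its base at least 5 cm above the tub's rim: do not put it down or let go. Leave the other two standing upright on the tub's floor and all the rest where it is, and do not drop or knock over any tin.

Things in the scene. Friction and masses are not known exactly. Their poses are not given: they have to be found in the camera images.
- tin_a_mid (a point): Centre of one of three closed tins, alike outside: bare steel, pale band, blue lid; upright cylinder 60 mm in diameter, 120 tall; base 60 below this point, top 60 above; z is its axis. One of the three, any of them, has a seal in it and weighs 500 to 670 g in all; the other two weigh 160 to 230 g each; nothing shows which.
- tin_b_mid (a point): Centre of one of three closed tins, alike outside: bare steel, pale band, blue lid; upright cylinder 60 mm in diameter, 120 tall; base 60 below this point, top 60 above; z is its axis. One of the three, any of them, has a seal in it and weighs 500 to 670 g in all; the other two weigh 160 to 230 g each; nothing shows which.
- tin_c_mid (a point): Centre of one of three closed tins, alike outside: bare steel, pale band, blue lid; upright cylinder 60 mm in diameter, 120 tall; base 60 below this point, top 60 above; z is its axis. One of the three, any of them, has a seal in it and weighs 500 to 670 g in all; the other two weigh 160 to 230 g each; nothing shows which.
- tub: Pale green open tub, fixed: 240 mm along its x, 420 along its y (rim 12 mm more all round), 75 high, walls and floor 4. Origin: centre of its underside, on the bench. The tins stand on its floor in a loose row along y, centres 80 to 130 mm apart along y and within 25 mm of the centre line. Low fittings lie only in its ends (over 145 mm from the middle); along x the space beside the tins is free.
- elbow_mid (a point): Centre height of a loose black pipe elbow, about 70 x 45 mm, 38 mm high, lying in one end of the tub. Leave it.
- ferrule_mid (a point): Centre of a loose steel ferrule adapter, 50 mm wide, 36 mm high, in the other end of the tub. Leave it.
- coupling_mid (a point): Centre of a loose black pipe coupling, 40 mm wide, 46 mm high, standing beside the ferrule in the same end of the tub. Leave it.
- valve: Loose steel butterfly valve lying on the bench, body 72 mm wide, 42 mm high, yellow lever reaching 175 mm along its -x. Origin: underside of the body's centre. Leave it.
- clamp: Loose steel pipe clamp ring with a brass wing nut, about 105 mm long, 16 mm high, on the bench. Origin: underside centre of the ring. Leave it.
- wrench: Loose steel wrench lying on the bench. Leave it.
- jug: Loose steel handled jug, 96 mm wide, 110 mm high, on the bench. Origin: underside centre. Leave it.
- sprayer: Loose white spray bottle with a blue head, 72 mm wide, 193 mm high, on the bench. Origin: underside centre. Leave it. (Fixed equipment, up to 250 mm high, stands only along the edges of the bench: over 0.5 m to either side, over 0.85 m ahead.)
Not all that is in view belongs to the job. Leave any purple look-alike of the part that bears tin_c_mid alone.

How it is judged:
By the outcome, as a careful person would: the job done as asked, in the order asked, and still so for the second after the job is handed in, while the arm keeps its last pose, push and grip.
It also fails if it takes over 64 s, if anything falls off the work surface, if the arm or the gripper's body presses on something with over 40 N, if the wrist force passes 120 N, or if a joint passes its speed limit or range.

### The arm

A 6-joint arm with a two-finger parallel gripper is mounted at the origin on the work surface. World frame = base frame: x ahead of the robot, y to its left, z up, the work surface at z = 0. Lengths are in m, angles in rad, forces in N, time in s.
With the tool pointing down it reaches from about 0.25 to 0.725 m from the base axis. Payload 9.7 kg.
Tool frame: the origin (TCP) lies at the very end of the fingers, on their centre line; the grasp point (between the pads) lies 19 mm behind it; x points along the fingers, y is the direction in which the jaws open and shut, and the axes are right-handed (so a half turn about x gives the same grasp; the last joint's range is limited). The gripper opens to 85 mm and grips with 20 to 120 N. Pads are 22 mm wide; open, the fingers measure 114 mm over their backs; the gripper's body (76 mm by 85 mm) begins 54 mm behind the grasp point. The pads swing forward as they close: fully open they stand 13 mm farther back than shut.
Start: joints at [1.33, 0.087, 0.176, 1.66, 0, 1.571], TCP at [0.131, 0.534, 0.231] pointing down, gripper open.
Joint ranges: [-3.13, 3.13], [-0.85, 1.81], [-1.15, 1.24], [-2.2, 2.28], [-1.44, 1.52], [-3.14, 3.14]. Speed limits (rad/s): [2.22, 2.22, 2.57, 3.14, 3.14, 3.14].

### API

Orientations are given as a rotation vector (axis times angle).
In Python, from rig import manip gives the robot as it stands.
- The arm moves only by the shell command python3 -m inch 'ROWS' [FORCE]. ROWS is JSON, a list of rows, each a list of 5 numbers: the closure, from 0 (fully open) to 1 (shut), then the shift along the tool's x, y, z in mm, then the turn about the tool's x in rad. A call has 1 to 12 rows; each row is the pose to reach, as a shift and turn from the pose commanded when the call began, along the tool's axes at that moment; what a row does not reach only later rows make up. A row lasts 1/10 s, in which the tool goes at most 50 mm and 8.59 degrees, less where a joint would pass 70% of its speed; a pose out of reach is approached as far as the arm can. A call with a gripper value outside its range is refused whole. The fingers move at their own pace and stop on an object; FORCE is the grip in N (left out, the last holds). Time passes only in rows, so rows that repeat a pose let the fingers close. It gives the time, the measured TCP pose, the force and the opening at its end, in the units of the state.
- manip.observe(): the state, without advancing time (a new reading comes with each control period).
- manip.camera(name): name is "side" or "top" or "wrist"; returns a dict with "img" (384x512x3 uint8, blue, green, red), "K" (3x3 intrinsics, pixels), "k1" (the pictures are not rectified: a ray, as slopes to the right and down, at radius r is drawn at 1 + k1 r^2 times it, then the intrinsics apply), "R" (3x3) and "t" (3): a world point X has camera coordinates R X + t; the wrist camera has in their place "T_tool_cam" (4x4, takes a point from camera to tool coordinates, whose origin is the TCP and whose axes are the tool frame's). Camera axes: x right, y down, z forward; pixel columns grow to the right and rows downward; lengths in m; the calibration is good to about 2 mm. A picture is of the moment at which its call begins: read the wrist's pose just before it. There is no depth.
- manip.close_job(): hands the job in, once; it reports no verdict.
The state is a dict: "clock": time; "joint_pos": joint angles; "joint_vel": joint speeds; "joint_torque": joint torques, N m; "tcp_pos": TCP position; "eef_rot": TCP orientation; "ft_force": force on the tool from outside, world axes, zero at the start; "ft_torque": the same for the moment, N m; "opening": opening from 0.0 (shut) to 1.0 (fully open).
Only numpy, scipy, OpenCV 4.12 (cv2) and the standard library are available. Lean on these libraries where they do the work, as an engineer would, in place of code of your own. Each camera call takes 0.05 s, during which the arm holds its last target.

## Working session

There is one attempt and no reset: what is moved stays moved. The work goes in short steps, Python scripts to look and compute and a shell command to move; the robot and the scene stay as the last step left them, time stands still between calls to the robot, and variables do not carry over. Pictures are saved under pics/ and viewed, and the job is handed in when it is done.

```bash
ls; mkdir -p pics; python3 - <<'E'
from rig import manip
import cv2
s=manip.observe(); print({k:(s[k]) for k in ('clock','tcp_pos','eef_rot','ft_force','opening')})
for n in('top','side','wrist'):
    c=manip.camera(n); cv2.imwrite(f'pics/{n}0.png',c['img'])
    print(n,{k:c[k] for k in c if k!='img'})
E
```

```text
pics
{'clock': 0.0, 'tcp_pos': array([0.13112819, 0.53390097, 0.2305782 ]), 'eef_rot': array([ 0.18802086,  1.56268723, -0.19011251]), 'ft_force': array([0.77493147, 0.79098157, 0.10062372]), 'opening': 0.9957067100718067}
top {'K': array([[390.0124948 ,   0.        , 258.25957801],
       [  0.        , 390.0124948 , 191.30903763],
       [  0.        ,   0.        ,   1.        ]]), 'k1': -0.07225166946397826, 'R': array([[ 0.02097007, -0.9995275 ,  0.022473  ],
       [-0.98862822, -0.02407887, -0.14844005],
       [ 0.14891103, -0.01910464, -0.98866603]]), 't': array([-0.00207477,  0.53246334,  1.1027469 ])}
side {'K': array([[411.26123813,   0.        , 252.19564009],
       [  0.        , 411.26123813, 193.31022906],
       [  0.        ,   0.        ,   1.        ]]), 'k1': -0.0846459228521098, 'R': array([[ 0.79022188, -0.61269121,  0.01260422],
       [-0.34197968, -0.45795082, -0.82056745],
       [ 0.50852657,  0.64411997, -0.5714107 ]]), 't': array([-0.3832237 ,  0.25162172,  1.28482317])}
wrist {'K': array([[306.28284188,   0.        , 255.50863484],
       [  0.        , 306.28284188, 190.86288015],
       [  0.        ,   0.        ,   1.        ]]), 'k1': -0.05570556505167539, 'T_tool_cam': array([[-5.76045946e-04, -3.13561936e-01,  9.49567576e-01,
        -1.43065358e-01],
       [ 9.99999796e-01, -4.43244160e-04,  4.60274069e-04,
         4.60427771e-04],
       [ 2.76565855e-04,  9.49567647e-01,  3.13562127e-01,
        -8.14638564e-02],
       [ 0.00000000e+00,  0.00000000e+00,  0.00000000e+00,
         1.00000000e+00]])}
```

View pics/top0.png

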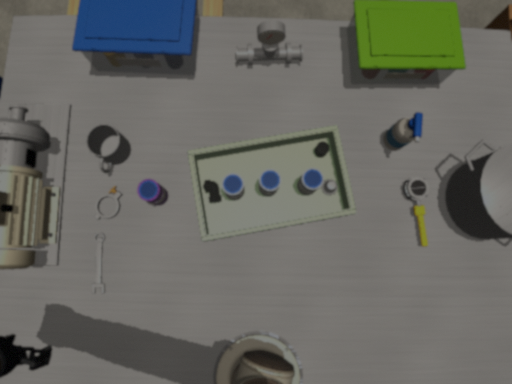

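View pics/side0.png

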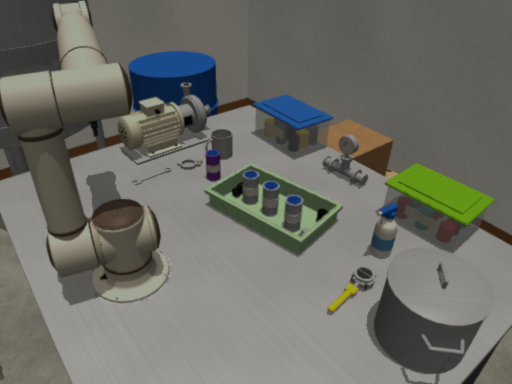

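View pics/wrist0.png

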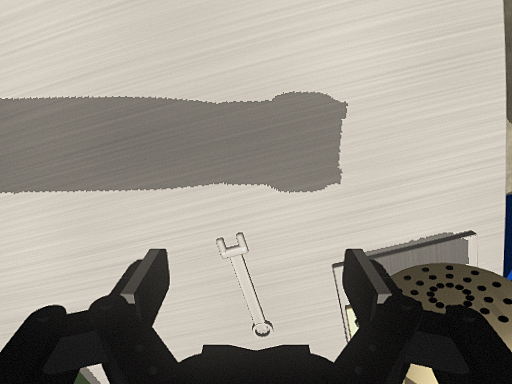

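The top view shows three blue lids in the tub near (233,184), (270,180) and (312,179). The purple look-alike is outside the tub at (151,190). The valve, clamp, wrench, jug and sprayer are all clear of the tub.

```bash
cat > h.py <<'E'
import numpy as np, cv2
def ray_pts(c,uv,z):
    K=c['K'];d=np.array([c['k1'],0,0,0,0.])
    p=cv2.undistortPoints(np.array(uv,float).reshape(-1,1,2),K,d,None,None,None).reshape(-1,2)
    R,t=c['R'],c['t'];C=-R.T@t
    out=[]
    for q in p:
        r=R.T@np.array([q[0],q[1],1]);out.append(C+r*(z-C[2])/r[2])
    return np.array(out)
def proj(c,X):
    q=(c['R']@np.array(X,float).T).T+c['t']; q=q[:,:2]/q[:,2:]
    q=q*(1+c['k1']*(q**2).sum(1,keepdims=True))
    return q@c['K'][:2,:2].T+c['K'][:2,2]
E
python3 - <<'E'
from h import *
from rig import manip
for n in ('top','side'):
    c=manip.camera(n);im=c['img'];hsv=cv2.cvtColor(im,cv2.COLOR_BGR2HSV)
    m=cv2.inRange(hsv,(100,70,60),(125,255,255))
    k,l,st,ce=cv2.connectedComponentsWithStats(m)
    for i in range(1,k):
        if 60<st[i,4]<800:
            x,y,w,h=st[i,:4]
            print(n,st[i],ce[i].round(1),ray_pts(c,[(x+w/2-.5,y+h/2-.5)],.124)[0].round(4), ray_pts(c,[ce[i]],.124)[0].round(4))
    r=(im[100:260,170:370] if n=='top' else im[150:250,190:350])
    cv2.imwrite(f'pics/{n}_z.png',cv2.resize(r,None,fx=4,fy=4,interpolation=cv2.INTER_CUBIC)[:600,:800])
    if n=='top':
        co=[(190,152),(337,128),(354,212),(203,239)]
        P=ray_pts(c,co,.075);print(P.round(4)); print(P.mean(0))
        print([np.linalg.norm(P[i]-P[i-1]) for i in range(4)])
E
```

```text
top [409 113  14  24 211] [416.9 123.9] [ 0.7232 -0.4326  0.124 ] [ 0.7251 -0.4369  0.124 ]
top [261 171  18  18 268] [269.7 179.4] [ 0.553  -0.0183  0.124 ] [ 0.5531 -0.0189  0.124 ]
top [304 170  18  18 263] [312.4 178.3] [ 0.5587 -0.1361  0.124 ] [ 0.5592 -0.1359  0.124 ]
top [223 175  19  18 268] [232.3 183.5] [0.5394 0.0834 0.124 ] [0.5393 0.0826 0.124 ]
top [139 180  19  19 273] [147.8 189.4] [0.5187 0.3107 0.124 ] [0.5177 0.3112 0.124 ]
[[ 0.6367  0.2096  0.075 ]
 [ 0.7207 -0.2167  0.075 ]
 [ 0.4742 -0.2629  0.075 ]
 [ 0.389   0.1617  0.075 ]]
[ 0.55515937 -0.02706584  0.075     ]
[np.float64(0.2522191374326702), np.float64(0.4344441672174402), np.float64(0.25080831216668864), np.float64(0.4330908330259297)]
side [207 149  12   7  65] [212.4 152.5] [0.5175 0.3091 0.124 ] [0.515  0.3061 0.124 ]
side [244 171  14   8  88] [250.5 174.2] [0.537 0.08  0.124] [0.5381 0.0815 0.124 ]
side [264 181  14   9  97] [270.6 185. ] [ 0.5516 -0.0192  0.124 ] [ 0.5519 -0.0194  0.124 ]
side [287 195  15  10 109] [293.9 199.7] [ 0.5588 -0.1364  0.124 ] [ 0.5577 -0.137   0.124 ]
side [379 203  19  16 185] [389.4 210.3] [ 0.7695 -0.3732  0.124 ] [ 0.7744 -0.3751  0.124 ]
```

View pics/top_z.png

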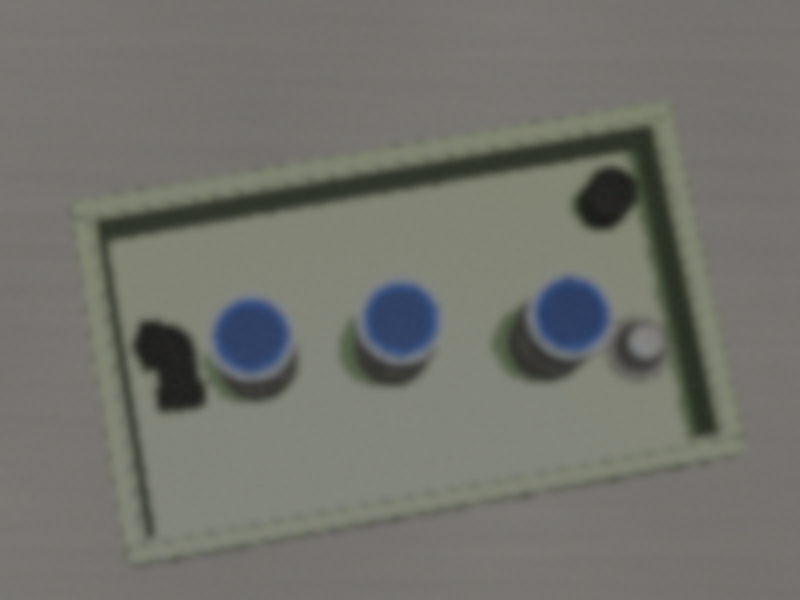

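```bash
cat >> h.py <<'E'
from scipy.spatial.transform import Rotation as Ro
def plan(s,target,yaw):
    """shift in tool axes mm, turn about tool x to align tool y with world yaw (mod pi)"""
    R=Ro.from_rotvec(s['eef_rot']).as_matrix()
    d=R.T@(np.array(target)-s['tcp_pos'])*1000
    g=R.T@np.array([np.cos(yaw),np.sin(yaw),0]); a=np.arctan2(g[2],g[1])
    a=(a+np.pi/2)%np.pi-np.pi/2
    return R,d,a
E
python3 - <<'E'
from h import *
from rig import manip
s=manip.observe()
R,d,a=plan(s,[.5385,.082,.2],.191)
print(R.round(3),d.round(1),a,s['joint_pos'].round(3),s['clock'])
E
```

```text
[[-0.     0.238  0.971]
 [-0.001  0.971 -0.238]
 [-1.    -0.001 -0.   ]] [  31.2 -341.8  503.4] 1.138990854471686 [1.33  0.087 0.176 1.66  0.    1.571] 0.25
```

```bash
python3 -m inch '[[0,0,-28,42,0.1],[0,0,-57,84,0.2],[0,0,-85,126,0.3],[0,0,-114,168,0.4],[0,0,-142,210,0.5],[0,0,-171,252,0.6],[0,0,-199,294,0.7],[0,0,-228,336,0.8],[0,0,-256,378,0.9],[0,0,-285,420,1.0],[0,0,-313,462,1.1],[0,10,-341,503,1.14]]' 50
python3 -m inch '[[0,0,0,0,0],[0,0,0,0,0]]'
python3 - <<'E'
from h import *
from rig import manip
s=manip.observe()
R,d,a=plan(s,[.5385,.082,.2],.191)
print(R.round(3),d.round(1),a,s['clock'],s['ft_force'])
E
```

```text
clock: 1.45
tcp_pos: [0.5342, 0.0874, 0.2237]
eef_rot: [1.072, 1.29, -1.07]
ft_force: [-0.4, 0.1, 0.2]
opening: 1.003
clock: 1.65
tcp_pos: [0.5329, 0.0883, 0.222]
eef_rot: [1.069, 1.294, -1.071]
ft_force: [-0.1, -0.4, 0.0]
opening: 1.002
[[-0.002  0.982  0.187]
 [-0.     0.187 -0.982]
 [-1.    -0.002 -0.   ]] [21.9  4.4  7.2] -0.0031241593743824847 1.65 [-0.14916903 -0.39586343  0.00420407]
```

```bash
python3 -m inch '[[0,0,4,7,0],[0,0,4,7,0],[0,0,4,7,0],[0,0,4,7,0]]'
python3 - <<'E'
from h import *
from rig import manip
s=manip.observe()
R,d,a=plan(s,[.5385,.082,.2],.191)
print(s['tcp_pos'],d.round(1),a,s['clock'],s['ft_force'])
c=manip.camera('wrist');cv2.imwrite('pics/w1.png',c['img'])
# project lid centres into wrist
T=c['T_tool_cam'];W=np.eye(4);W[:3,:3]=R;W[:3,3]=s['tcp_pos'];M=np.linalg.inv(W@T)
c['R'],c['t']=M[:3,:3],M[:3,3]
print(proj(c,[[.5385,.082,.124],[.5525,-.0187,.124],[.559,-.1363,.124]]).round(1))
E
```

```text
clock: 2.05
tcp_pos: [0.5377, 0.0838, 0.2231]
eef_rot: [1.067, 1.293, -1.067]
ft_force: [-0.3, 0.4, -0.3]
opening: 0.999
[0.53765138 0.08382649 0.22309873] [23.1  0.5  2. ] 0.00019508022692948934 2.05 [-0.25672971  0.36511987 -0.29749799]
[[256.7 194.8]
 [250.9 296.2]
 [236.8 384.9]]
```

View pics/w1.png

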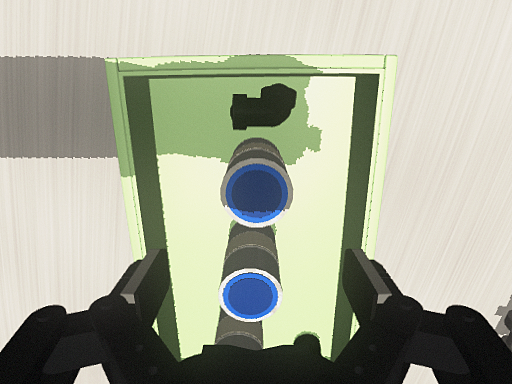

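Prediction and picture agree: lid A is at (257,193) against a predicted (257,195), and lid B at (251,295) against (251,296). I'll go down on tin A.

```bash
python3 -m inch '[[0,30,0,1,0],[0,65,0,2,0],[0,100,0,2,0],[0,125,0,2,0],[0,140,0,2,0],[0,147,0,2,0],[0,147,0,2,0],[0,147,0,2,0],[0,147,0,2,0]]'
python3 - <<'E'
from h import *
from rig import manip
s=manip.observe()
R,d,a=plan(s,[.5385,.082,.076],.191)
print(s['tcp_pos'],d.round(1),a,s['clock'],s['ft_force'])
E
```

```text
clock: 3.0
tcp_pos: [0.5391, 0.0813, 0.0772]
eef_rot: [1.069, 1.292, -1.067]
ft_force: [-0.9, -0.0, -0.2]
opening: 0.997
[0.53908041 0.08133896 0.07715555] [ 1.2 -0.4 -0.8] -0.0009689684273546106 3.0 [-0.93610214 -0.02701498 -0.23459466]
```

```bash
python3 -m inch '[[0.2,0,0,0,0],[0.3,0,0,0,0],[0.5,0,0,0,0],[0.7,0,0,0,0],[1,0,0,0,0],[1,0,0,0,0],[1,0,0,0,0],[1,0,0,0,0],[1,0,0,0,0],[1,0,0,0,0]]' 50
```

```text
clock: 4.0
tcp_pos: [0.5388, 0.0813, 0.0768]
eef_rot: [1.069, 1.292, -1.067]
ft_force: [0.2, 0.0, 5.4]
opening: 0.696
```

```bash
python3 -m inch '[[1,-3,0,0,0],[1,-8,0,0,0],[1,-15,0,0,0],[1,-22,0,0,0],[1,-30,0,0,0],[1,-30,0,0,0],[1,-30,0,0,0],[1,-30,0,0,0],[1,-30,0,0,0],[1,-30,0,0,0]]'; python3 -m inch '[[1,0,0,0,0],[1,0,0,0,0]]'; python3 -m inch '[[1,0,0,0,0],[1,0,0,0,0]]'
```

```text
clock: 5.0
tcp_pos: [0.5382, 0.0812, 0.1055]
eef_rot: [1.068, 1.293, -1.068]
ft_force: [-0.6, 0.0, -2.6]
opening: 0.699
clock: 5.2
tcp_pos: [0.5383, 0.0812, 0.1057]
eef_rot: [1.068, 1.293, -1.068]
ft_force: [-0.4, -0.4, -1.2]
opening: 0.695
clock: 5.4
tcp_pos: [0.5383, 0.0812, 0.1057]
eef_rot: [1.068, 1.293, -1.068]
ft_force: [0.5, -0.5, -1.9]
opening: 0.696
```

Tin A reads about 1.9 N, roughly 0.19 kg, so it is a light one. I'll put it back where it stood.

```bash
python3 -m inch '[[1,6,0,0,0],[1,13,0,0,0],[1,19,0,0,0],[1,24,0,0,0],[1,27,0,0,0],[1,29,0,0,0],[1,29,0,0,0],[1,29,0,0,0],[1,29,0,0,0]]'
```

```text
clock: 6.3
tcp_pos: [0.5384, 0.0812, 0.0768]
eef_rot: [1.068, 1.293, -1.068]
ft_force: [0.4, 0.8, -1.3]
opening: 0.691
```

```bash
python3 -m inch '[[1,0.5,0,0,0],[1,1,0,0,0],[1,1,0,0,0],[1,1,0,0,0]]'
```

```text
clock: 6.7
tcp_pos: [0.5385, 0.0812, 0.0767]
eef_rot: [1.069, 1.292, -1.067]
ft_force: [-3.2, 0.1, 6.6]
opening: 0.692
```

```bash
python3 -m inch '[[0.3,0,0,0,0],[0.25,0,0,0,0],[0.15,0,0,0,0],[0,0,0,0,0],[0,0,0,0,0],[0,0,0,0,0],[0,-10,0,0,0],[0,-30,0,0,0],[0,-60,0,0,0],[0,-90,0,0,0],[0,-90,0,0,0],[0,-90,0,0,0]]'
python3 - <<'E'
from h import *
from rig import manip
s=manip.observe()
R,d,a=plan(s,[.5525,-.0187,.077],.191)
print(s['tcp_pos'],d.round(1),a,s['clock'],s['ft_force'])
c=manip.camera('wrist');cv2.imwrite('pics/w2.png',c['img'])
E
```

```text
clock: 7.9
tcp_pos: [0.5388, 0.0813, 0.1668]
eef_rot: [1.069, 1.292, -1.067]
ft_force: [-0.9, 0.4, 0.2]
opening: 0.999
[0.53877816 0.08129428 0.16682603] [ 89.8  -5.6 100.8] -0.0009729584141588976 7.9 [-0.90047503  0.35196586  0.15281794]
```

View pics/w2.png

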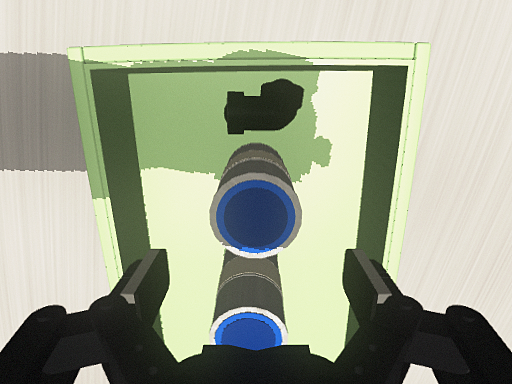

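Tin A stands upright in its place, lid at (256,215). Next is tin B.

```bash
python3 -m inch '[[0,0,-2,30,0],[0,0,-4,65,0],[0,0,-6,90,0],[0,0,-6,101,0],[0,0,-6,101,0],[0,0,-6,101,0],[0,0,-6,101,0]]'
python3 - <<'E'
from h import *
from rig import manip
s=manip.observe()
R,d,a=plan(s,[.5525,-.0187,.077],.191)
print(s['tcp_pos'],d.round(1),a,s['clock'],s['ft_force'])
E
```

```text
clock: 8.65
tcp_pos: [0.5513, -0.0181, 0.1655]
eef_rot: [1.067, 1.294, -1.068]
ft_force: [0.2, 0.0, -0.4]
opening: 1.0
[ 0.55133982 -0.01812297  0.1655207 ] [88.5  1.1  0.8] -2.6662029011470523e-05 8.65 [ 0.19577005  0.04903291 -0.44822342]
```

```bash
python3 -m inch '[[0,25,1,1,0],[0,50,1,1,0],[0,75,1,1,0],[0,88,1,1,0],[0,88,1,1,0],[0,88,1,1,0]]'; python3 -m inch '[[0.2,0,0,0,0],[0.3,0,0,0,0],[0.5,0,0,0,0],[0.7,0,0,0,0],[1,0,0,0,0],[1,0,0,0,0],[1,0,0,0,0],[1,0,0,0,0]]' 50
```

```text
clock: 9.25
tcp_pos: [0.553, -0.0195, 0.0787]
eef_rot: [1.068, 1.293, -1.067]
ft_force: [0.6, -0.8, 0.2]
opening: 1.002
clock: 10.05
tcp_pos: [0.5532, -0.02, 0.0794]
eef_rot: [1.069, 1.291, -1.067]
ft_force: [-2.8, -0.7, 6.5]
opening: 0.692
```

```bash
python3 -m inch '[[1,-3,0,0,0],[1,-8,0,0,0],[1,-15,0,0,0],[1,-22,0,0,0],[1,-30,0,0,0],[1,-30,0,0,0],[1,-30,0,0,0],[1,-30,0,0,0],[1,-30,0,0,0],[1,-30,0,0,0]]'; python3 -m inch '[[1,0,0,0,0],[1,0,0,0,0]]'; python3 -m inch '[[1,0,0,0,0],[1,0,0,0,0]]'
```

```text
clock: 11.05
tcp_pos: [0.5525, -0.0199, 0.1074]
eef_rot: [1.068, 1.294, -1.068]
ft_force: [-0.1, 0.3, -1.7]
opening: 0.699
clock: 11.25
tcp_pos: [0.5526, -0.0199, 0.1077]
eef_rot: [1.068, 1.293, -1.068]
ft_force: [-0.3, -0.3, -1.6]
opening: 0.694
clock: 11.45
tcp_pos: [0.5527, -0.0199, 0.1078]
eef_rot: [1.068, 1.293, -1.068]
ft_force: [0.7, -0.2, -1.0]
opening: 0.696
```

Tin B reads about 1.5 N, so it is light too. I'll put it back.

```bash
python3 -m inch '[[1,6,0,0,0],[1,13,0,0,0],[1,19,0,0,0],[1,24,0,0,0],[1,26,0,0,0],[1,27.5,0,0,0],[1,28,0,0,0],[1,28,0,0,0]]'; python3 -m inch '[[1,0.5,0,0,0],[1,1,0,0,0],[1,1,0,0,0],[1,1,0,0,0]]'
```

```text
clock: 12.25
tcp_pos: [0.5528, -0.0199, 0.0799]
eef_rot: [1.068, 1.293, -1.068]
ft_force: [0.6, 0.0, -2.1]
opening: 0.697
clock: 12.65
tcp_pos: [0.5529, -0.0199, 0.0795]
eef_rot: [1.068, 1.292, -1.068]
ft_force: [-1.8, 0.2, 5.9]
opening: 0.698
```

```bash
python3 -m inch '[[0.3,0,0,0,0],[0.25,0,0,0,0],[0.15,0,0,0,0],[0,0,0,0,0],[0,0,0,0,0],[0,0,0,0,0],[0,-10,0,0,0],[0,-30,0,0,0],[0,-60,0,0,0],[0,-88,0,0,0],[0,-88,0,0,0],[0,-88,0,0,0]]'
python3 - <<'E'
from h import *
from rig import manip
s=manip.observe()
R,d,a=plan(s,[.559,-.1363,.077],.191)
print(s['tcp_pos'],d.round(1),a,s['clock'],s['ft_force'])
c=manip.camera('wrist');cv2.imwrite('pics/w3.png',c['img'])
E
```

```text
clock: 13.85
tcp_pos: [0.5531, -0.0199, 0.1678]
eef_rot: [1.069, 1.292, -1.067]
ft_force: [0.9, -0.0, -0.6]
opening: 0.997
[ 0.55311544 -0.01993043  0.16782001] [ 90.8 -16.4 115.4] -0.0010381109662116472 13.85 [ 0.87981022 -0.02395322 -0.64420621]
```

View pics/w3.png

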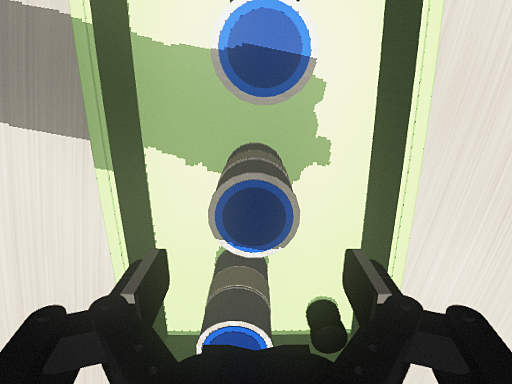

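Tins A and B both stand upright. The coupling at (326,325) is 46 mm tall, below my fingertips at z of about 77 mm. Next is tin C.

```bash
python3 -m inch '[[0,0,-4,30,0],[0,0,-9,65,0],[0,0,-14,100,0],[0,0,-16,115,0],[0,0,-16,115,0],[0,0,-16,115,0],[0,0,-16,115,0]]'
python3 - <<'E'
from h import *
from rig import manip
s=manip.observe()
R,d,a=plan(s,[.559,-.1363,.077],.191)
print(s['tcp_pos'],d.round(1),a,s['clock'],s['ft_force'])
E
```

```text
clock: 14.6
tcp_pos: [0.5586, -0.1348, 0.1665]
eef_rot: [1.067, 1.294, -1.067]
ft_force: [-0.2, 0.1, -0.6]
opening: 1.006
[ 0.55856491 -0.13476401  0.16651306] [89.5  0.2  1.6] -4.0535741966163386e-05 14.6 [-0.20119932  0.13872557 -0.5587086 ]
```

```bash
python3 -m inch '[[0,25,0,1,0],[0,50,0,1,0],[0,75,0,1,0],[0,89,0,1,0],[0,89,0,1,0],[0,89,0,1,0]]'; python3 -m inch '[[0.2,0,0,0,0],[0.3,0,0,0,0],[0.5,0,0,0,0],[0.7,0,0,0,0],[1,0,0,0,0],[1,0,0,0,0],[1,0,0,0,0],[1,0,0,0,0]]' 60
```

```text
clock: 15.2
tcp_pos: [0.5592, -0.1364, 0.0786]
eef_rot: [1.068, 1.293, -1.067]
ft_force: [-0.3, 0.7, 0.6]
opening: 1.002
clock: 16.0
tcp_pos: [0.5594, -0.1371, 0.0796]
eef_rot: [1.069, 1.291, -1.067]
ft_force: [-3.2, 0.3, 6.2]
opening: 0.698
```

```bash
python3 -m inch '[[1,-3,0,0,0],[1,-8,0,0,0],[1,-15,0,0,0],[1,-22,0,0,0],[1,-30,0,0,0],[1,-30,0,0,0],[1,-30,0,0,0],[1,-30,0,0,0],[1,-30,0,0,0],[1,-30,0,0,0]]'; python3 -m inch '[[1,0,0,0,0],[1,0,0,0,0]]'; python3 -m inch '[[1,0,0,0,0],[1,0,0,0,0]]'
```

```text
clock: 17.0
tcp_pos: [0.5587, -0.1368, 0.1074]
eef_rot: [1.068, 1.294, -1.068]
ft_force: [-0.5, -0.3, -4.4]
opening: 0.696
clock: 17.2
tcp_pos: [0.5588, -0.1368, 0.1076]
eef_rot: [1.068, 1.293, -1.068]
ft_force: [-0.2, 0.1, -5.6]
opening: 0.697
clock: 17.4
tcp_pos: [0.5589, -0.1368, 0.1078]
eef_rot: [1.068, 1.293, -1.068]
ft_force: [-0.1, -0.4, -5.8]
opening: 0.697
```

Tin C reads about 5.7 N, so it is the heavy one. I'll lift it out.

```bash
python3 -m inch '[[1,-8,0,0,0],[1,-22,0,0,0],[1,-40,0,0,0],[1,-58,0,0,0],[1,-76,0,0,0],[1,-94,0,0,0],[1,-112,0,0,0],[1,-127,0,0,0],[1,-135,0,0,0],[1,-140,0,0,0],[1,-140,0,0,0],[1,-140,0,0,0]]'; python3 -m inch '[[1,0,0,0,0],[1,0,0,0,0],[1,0,0,0,0],[1,0,0,0,0],[1,0,0,0,0],[1,0,0,0,0]]'
python3 - <<'E'
from h import *
from rig import manip
s=manip.observe()
print(s['tcp_pos'],s['clock'],s['ft_force'],s['joint_vel'].round(3),s['opening'])
ims=[]
for n in('side','top'):
    c=manip.camera(n); im=c['img']
    r=im[90:260,180:360] if n=='side' else im[100:260,160:360]
    ims.append(cv2.resize(r,(400,380)))
    if n=='side':
        b=s['tcp_pos']; base=b[2]-.0765+.004-.0025
        print('pred base,top px',proj(c,[[b[0],b[1],base],[b[0],b[1],base+.12]]).round(1))
cv2.imwrite('pics/fin.png',np.hstack(ims))
cv2.imwrite('pics/finw.png',manip.camera('wrist')['img'])
E
```

```text
clock: 18.6
tcp_pos: [0.5587, -0.1368, 0.2472]
eef_rot: [1.068, 1.294, -1.069]
ft_force: [-0.7, -0.3, -6.3]
opening: 0.692
clock: 19.2
tcp_pos: [0.5589, -0.1368, 0.2477]
eef_rot: [1.068, 1.293, -1.068]
ft_force: [-0.2, 0.9, -4.8]
opening: 0.695
[ 0.55885133 -0.13684847  0.24773347] 19.2 [-0.23511139  0.91201007 -4.83315153] [ 0.002  0.    -0.001 -0.    -0.002 -0.   ] 0.6954259005101772
pred base,top px [[295.1 187.8]
 [297.8 156.7]]
```

View pics/fin.png

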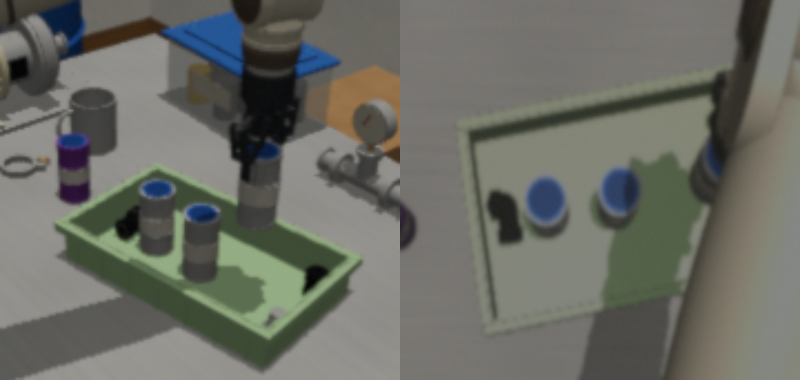

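View pics/finw.png

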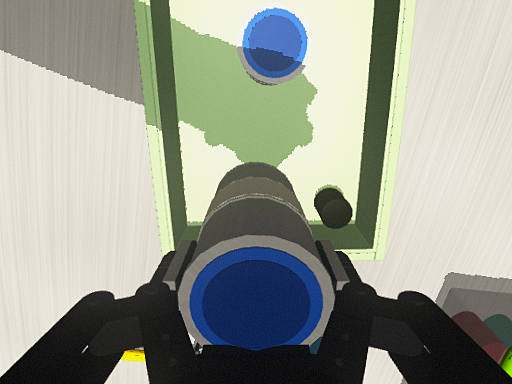

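Tin C is upright in the gripper. Its base appears at about (296,191) in the side view, which fits a base height of 0.17 m, about 9.5 cm above the rim. Tins A and B stand upright and the arm is still, so I'll hand in.

```bash
python3 -c "
from rig import manip
print(manip.close_job())"
```

```text
the job is handed in; nothing more can be done
None
```

The heaviest tin is the one nearest the ferrule, and I finished with it gripped upright and still over the tub. I handed the job in at about 19.4 s of the 64 s; no verdict was reported.

- **Weights:** I gripped and lifted each tin 3 cm. The first two pulled about 1.9 N and 1.5 N, so they are the light ones; the third pulled about 5.7 N. Force readings scattered by up to about 0.8 N, well below the gap between the light tins and the heavy one.
- **Light tins:** I set both back on the tub floor where they had stood. The final pictures show them upright.
- **Heavy tin:** Its base is about 9.5 cm above the rim, by the arm's position and consistent with the side view. The last force reading was about 4.8 N, with joint speeds near zero and the grip steady at about 59 mm.
- **Other parts:** None of the parts I could see had moved. In the last pictures the arm hid or cut off some of them, the ferrule and the valve for example, so I did not check those again at the end. No check failed or disagreed.

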